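# Size a bush in the stepped gap gauge before marking

## Task

Find the size of the unmarked bush that stands alone on the square marking pad: standing it upright on the ledge of the stepped gauge, press its flange gently into the mouth of each gap in turn, narrowest gap first and missing none out, until it enters one. Never force it (a few newtons tell enough); push it fully home to the back of the first gap that takes it and leave it there, upright and let go. Leave the bushes in the tray and the other things on the bench where they are.

Things in the scene. Friction and masses are not known exactly. Their poses are not given: they have to be found in the camera images.
- bush_a_mid (a point): one of three upright aluminium flanged bushes, 50 mm tall: barrel 18 mm in diameter on a round foot flange 14 mm thick, 50 to 100 g. They differ only in the flange: 25, 30 or 35 mm in diameter; which letter has which is not told. One stands alone on the pad, two in the tray, differently each time. This point is its centre, 25 mm above its foot; z runs up its axis
- bush_b_mid (a point): one of three upright aluminium flanged bushes, 50 mm tall: barrel 18 mm in diameter on a round foot flange 14 mm thick, 50 to 100 g. They differ only in the flange: 25, 30 or 35 mm in diameter; which letter has which is not told. One stands alone on the pad, two in the tray, differently each time. This point is its centre, 25 mm above its foot; z runs up its axis
- bush_c_mid (a point): one of three upright aluminium flanged bushes, 50 mm tall: barrel 18 mm in diameter on a round foot flange 14 mm thick, 50 to 100 g. They differ only in the flange: 25, 30 or 35 mm in diameter; which letter has which is not told. One stands alone on the pad, two in the tray, differently each time. This point is its centre, 25 mm above its foot; z runs up its axis
- bush_a: the bush of point bush_a_mid; origin at the centre of its foot
- bush_b: the bush of point bush_b_mid; origin at the centre of its foot
- bush_c: the bush of point bush_c_mid; origin at the centre of its foot
- gauge: stepped gap gauge, fixed to the bench: steel base plate 126 x 228 x 8 mm carrying a comb with four gaps. Origin under the plate's centre; x points into the gaps, y along the row from narrowest gap to widest, z up. The bare ledge before gaps runs from x = -63 mm to the mouth line at x = 0; its top is 8 mm above the bench
- comb: the gauge's comb: five jaws 20 mm wide, 16 mm high (tops 24 mm above the bench), 4 mm 45-degree lead-ins; gaps 40 mm deep to a flat back wall. Origin at mid-row on the mouth line and the plate's top; axes as the gauge's. Bush fully home: its axis 40 mm minus the flange radius past the mouth line; too big: it stops with its axis 2 to 10 mm short of the mouth line
- gap1 (a point): middle of the mouth of gap 1 of 4 (narrowest), 21.5 mm wide, on the mouth line and at the height of the base plate's top; -77.25 mm along the gauge's y from its origin; x points into the gap, z up. Too narrow for all three flanges
- gap2 (a point): middle of the mouth of gap 2 of 4 (second), 26.5 mm wide, on the mouth line and at the height of the base plate's top; -33.25 mm along the gauge's y from its origin; x points into the gap, z up. It takes a 25 mm flange with 1.5 mm to spare
- gap3 (a point): middle of the mouth of gap 3 of 4 (third), 31.5 mm wide, on the mouth line and at the height of the base plate's top; 15.75 mm along the gauge's y from its origin; x points into the gap, z up. It takes a 30 mm flange with 1.5 mm to spare
- gap4 (a point): middle of the mouth of gap 4 of 4 (widest), 36.5 mm wide, on the mouth line and at the height of the base plate's top; 69.75 mm along the gauge's y from its origin; x points into the gap, z up. It takes a 35 mm flange with 1.5 mm to spare
- pad: square aluminium marking pad 100 x 100 x 5 mm, fixed; origin under its centre, top 5 mm above the bench. The bush to be sized stands on it, within 25 mm of its middle
- tray: black open tray 100 x 180 x 30 mm, floor 5 mm thick, fixed, with the two other bushes standing in it; origin under its centre
- caliper: bystander: a digital caliper lying flat, 230 mm long, 12 mm high, origin under its middle
- screwdriver: bystander: a screwdriver lying flat behind the gauge, origin under its middle
- bottle: bystander: a water bottle 200 mm tall, 64 mm across, origin under its middle
- pen: bystander: a marker pen 130 mm long, 13 mm thick, lying flat, origin under its middle
- housing: bystander: a black plastic housing 75 x 120 mm, 28 mm high, origin under its middle
- tape_roll: bystander: a roll of amber tape 90 mm across, 25 mm high, lying flat, origin under its middle
Not all that is in view belongs to the job. Leave any blue or green look-alike of the bush_a alone. What is shaped like the bush_c but pink is not meant.

How it is judged:
By the outcome, as a careful person would: the job done as asked, in the order asked, and still so for the second after the job is handed in, with the robot touching nothing.
It also fails if it takes over 72 s, if anything falls off the work surface, if the arm or the gripper's body presses on something with over 40 N, if the wrist force passes 120 N, or if a joint passes its speed limit or range.

## Robot

A 7-joint arm with a two-finger parallel gripper is mounted at the origin on the work surface. World frame = base frame: x ahead of the robot, y to its left, z up, the work surface at z = 0. Lengths are in m, angles in rad, forces in N, time in s.
With the tool pointing down it reaches from about 0.425 to 0.875 m from the base axis. Payload 4.7 kg.
Tool frame: the origin (TCP) lies at the very end of the fingers, on their centre line; the grasp point (between the pads) lies 19 mm behind it; z points along the fingers, y is the line along which they close (so a half turn about z gives the same grasp; the last joint's range is limited). The gripper opens to 87 mm and grips with 3 to 60 N. Pads are 19 mm wide; open, the fingers measure 117 mm over their backs; the gripper's body (75 mm by 190 mm) begins 51 mm behind the grasp point.
Start: joints at [-1.239, 0.321, -0.07, 1.45, 0.023, 1.371, -0.057], TCP at [0.203, 0.617, 0.223] pointing down, gripper open.
Joint ranges: [-2.86, 2.86], [-0.3, 2.09], [-1.38, 1.24], [0.06, 2.45], [-1.56, 4.7], [0.09, 2.05], [-2.69, 2.69]. Speed limits (rad/s): [2.57, 2.57, 3.14, 3.14, 3.14, 3.14, 3.14].

## Interface

Orientations are given as a rotation vector (axis times angle).
In Python, from bench import ctrl, vision gives the robot as it stands.
- The arm moves only by the tool jog_arm, never from a script. Its argument "increments" is a list of rows, each an object of numbers: "tx", "ty", "tz": the shift along the tool's x, y, z in mm; "wx", "wy", "wz": the turn, a rotation vector about the tool's x, y, z in rad; "gripper": the opening, from 0 (shut) to 1 (fully open). In form: [{"tx": .., "ty": .., "tz": .., "wx": .., "wy": .., "wz": .., "gripper": ..}, ...]. A call has exactly 5 rows; each row is the pose to reach, as a shift and turn from the pose commanded when the call began, along the tool's axes at that moment; what a row does not reach only later rows make up. A row lasts 1/12 s, in which the tool goes at most 41.7 mm and 7.16 degrees, less where a joint would pass 70% of its speed; a pose out of reach is approached as far as the arm can. A call with a gripper value outside its range is refused whole. The fingers move at their own pace and stop on an object; "grip_force" is the grip in N (left out, the last holds). Time passes only in rows, so rows that repeat a pose let the fingers close, or fill a call up. It gives the time, the measured TCP pose, the force, the opening and the grip force at its end, in the units of the state.
- ctrl.get_state(): the state, without advancing time (a new reading comes with each control period).
- vision.get_image(name): name is "side" or "top"; returns a dict with "color" (400x640x3 uint8, blue, green, red), "fx", "fy", "cx", "cy" (pixels), "k1" (the pictures are not rectified: a ray, as slopes to the right and down, at radius r is drawn at 1 + k1 r^2 times it, then the intrinsics apply), "extrinsics" (4x4, takes a point from world to camera coordinates). Camera axes: x right, y down, z forward; pixel columns grow to the right and rows downward; lengths in m; the calibration is good to about 2 mm. A picture is of the moment at which its call begins. There is no depth.
- ctrl.close_job(): hands the job in; it is judged then, once.
Trained networks look in the newest picture that a camera, given by its name, has taken for a name from the list of things; names that differ only in an ending like _2 or _b are one class to them, and where a whole thing is asked for, a point or a joint stands for the part that bears it (a point fixed in the world has none). Each returns a list of dicts, best first, with "conf" (0 to 1); they miss things now and then, are a little off and sometimes report something else, mostly with a low value. They report only what shows in the picture. A call takes as long as a camera call. They do not tell look-alikes from the thing itself.
- vision.spot_in(camera, thing): "bbox" ([left, top, right, bottom] in pixels, round what is visible of it).
The state is a dict: "time": time; "joint_positions": joint angles; "qd": joint speeds; "joint_torque": joint torques, N m; "position": TCP position; "tool_rot": TCP orientation; "ft_force": force on the tool from outside, world axes, zero at the start; "torque": the same for the moment, N m; "grip_width": opening from 0.0 (shut) to 1.0 (fully open); "grip_force": force on a finger pad.
Only numpy, scipy, OpenCV 4.12 (cv2) and the standard library are available. Lean on these libraries where they do the work, as an engineer would, in place of code of your own. Each camera call takes 0.05 s, during which the arm holds its last target. There are 200 camera calls.

## Working session

There is one attempt and no reset: what is moved stays moved. The work goes in short steps, Python scripts to look and compute and a tool call to move; the robot and the scene stay as the last step left them, time stands still between calls to the robot, and variables do not carry over. Pictures are saved under pics/ and viewed, at most 10 in all, crops included, and the job is handed in when it is done.

Besides the shell and the picture viewer there is one more tool, called after "Emit:" as name([rows], argument=value, ...), one row to a line, values as JSON. jog_arm: Moves the arm, as the interface text tells. Its arguments: {"type":"object","properties":{"increments":{"type":"array"},"grip_force":{"type":"number"}},"required":["increments"]}

```bash
mkdir -p pics; cat > h.py <<'E'
import numpy as np, cv2
from bench import ctrl, vision
from scipy.spatial.transform import Rotation as R
def cam(n):
    return vision.get_image(n)
def to_world(im,u,v,z):
    s=np.array([(u-im["cx"])/im["fx"],(v-im["cy"])/im["fy"]]); p=s.copy()
    for _ in range(20): p=s/(1+im["k1"]*(p@p))
    E=np.array(im["extrinsics"]); d=E[:3,:3].T@np.array([p[0],p[1],1]); c=-E[:3,:3].T@E[:3,3]
    return c+d*(z-c[2])/d[2]
def to_pix(im,P):
    E=np.array(im["extrinsics"]); q=E[:3,:3]@np.array(P)+E[:3,3]; p=q[:2]/q[2]; p=p*(1+im["k1"]*(p@p))
    return np.array([p[0]*im["fx"]+im["cx"],p[1]*im["fy"]+im["cy"]])
E
python3 - <<'E'
from h import *
for n in("top","side"):
    im=cam(n); cv2.imwrite(f"pics/{n}0.png",im["color"])
    E=np.array(im["extrinsics"]); print(n,im["fx"],im["cx"],im["cy"],im["k1"],-E[:3,:3].T@E[:3,3])
    for t in("bush_a","gauge","comb","pad","tray"):
        print(t,[(np.round(d["bbox"]).tolist(),round(d["conf"],2)) for d in vision.spot_in(n,t)][:6])
s=ctrl.get_state(); print(s["time"],s["position"],s["tool_rot"],s["ft_force"],s["grip_width"]); print(R.from_rotvec(s["tool_rot"]).as_matrix().round(3))
E
```

```text
top 466.19981160786864 317.48229464704275 192.3048564169053 -0.0659042861803555 [ 0.43335758 -0.03114661  1.46801734]
bush_a [([399.0, 251.0, 406.0, 266.0], 0.66), ([428.0, 150.0, 440.0, 157.0], 0.57), ([390.0, 124.0, 401.0, 134.0], 0.43), ([396.0, 155.0, 402.0, 165.0], 0.42)]
gauge [([231.0, 184.0, 310.0, 233.0], 0.83)]
comb [([234.0, 182.0, 302.0, 213.0], 0.78), ([208.0, 258.0, 283.0, 285.0], 0.3)]
pad [([376.0, 206.0, 408.0, 241.0], 0.82)]
tray [([355.0, 146.0, 419.0, 179.0], 0.83)]
side 434.61535176410496 319.5307571936492 196.71809212131768 0.012795051931486778 [ 0.1087539  -0.75822096  0.74021932]
bush_a [([333.0, 269.0, 351.0, 294.0], 0.84), ([411.0, 240.0, 429.0, 258.0], 0.77), ([185.0, 173.0, 230.0, 224.0], 0.72), ([438.0, 224.0, 452.0, 243.0], 0.68), ([298.0, 302.0, 316.0, 324.0], 0.66), ([238.0, 157.0, 320.0, 217.0], 0.58)]
gauge [([234.0, 159.0, 326.0, 217.0], 0.57)]
comb [([256.0, 157.0, 323.0, 202.0], 0.89), ([240.0, 156.0, 325.0, 215.0], 0.65)]
pad [([312.0, 264.0, 378.0, 315.0], 0.79), ([231.0, 127.0, 275.0, 152.0], 0.36)]
tray [([369.0, 212.0, 448.0, 280.0], 0.72)]
0.6 [0.20309815 0.61748286 0.22258626] [4.96985096e-01 3.10201220e+00 1.39665302e-04] [0.36859414 0.03304823 0.0424322 ] 0.9984579842894574
[[-0.95   0.312  0.   ]
 [ 0.312  0.95   0.   ]
 [-0.     0.    -1.   ]]
```

View pics/top0.png

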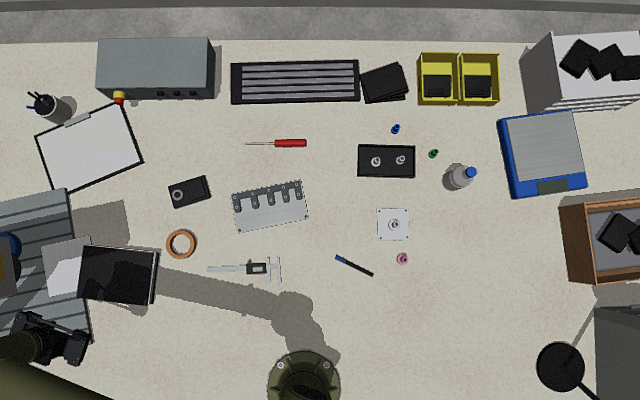

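View pics/side0.png

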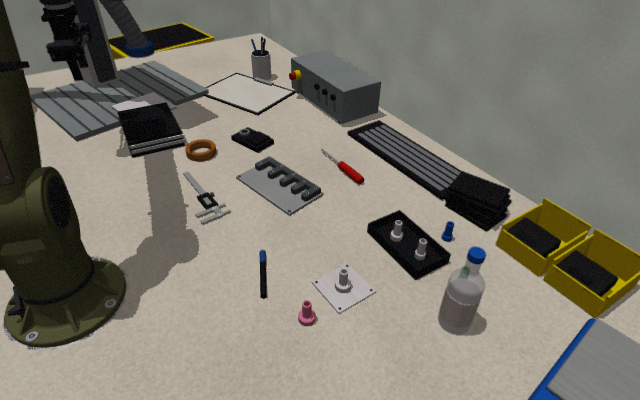

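Top view: bush on pad at about (394,225), pad (376–410, 208–241), gauge (231–310, 180–233) with gaps opening towards the robot, tray with two bushes at (386,161). Side view: bush on the pad at (343,280), pink look-alike at (307,313), gauge at (280,183). I'll zoom in on the gauge and the pad.

```bash
python3 - <<'E'
import cv2,numpy as np
t=cv2.imread("pics/top0.png"); s=cv2.imread("pics/side0.png")
f=lambda im,x,y,w,h,k:cv2.resize(im[y:y+h,x:x+w],None,fx=k,fy=k,interpolation=cv2.INTER_CUBIC)
a=f(t,225,170,95,70,8); b=f(s,230,145,100,75,8)
cv2.imwrite("pics/g_top.png",a); cv2.imwrite("pics/g_side.png",b)
c=f(t,370,200,44,46,8); d=f(s,305,255,80,70,5)
H=max(c.shape[0],d.shape[0]); z=lambda m:cv2.copyMakeBorder(m,0,H-m.shape[0],0,0,0)
cv2.imwrite("pics/pad.png",np.hstack([z(c),z(d)]))
E
```

```text
(no output)
```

View pics/g_top.png

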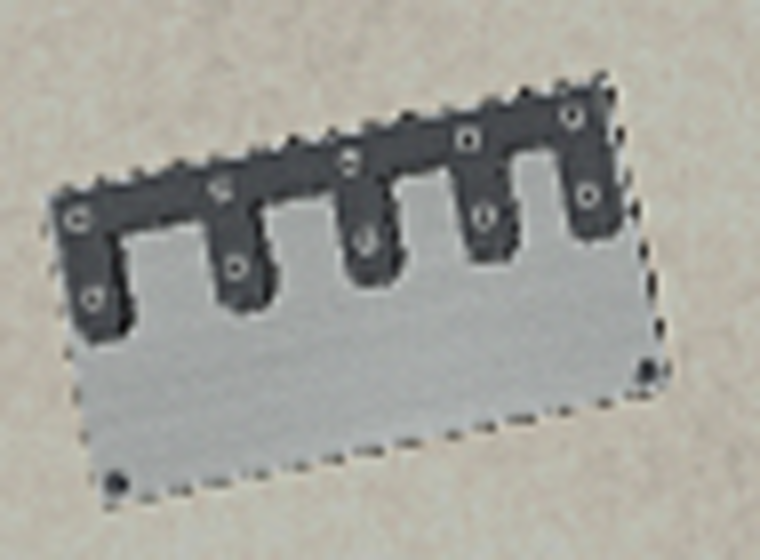

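View pics/pad.png

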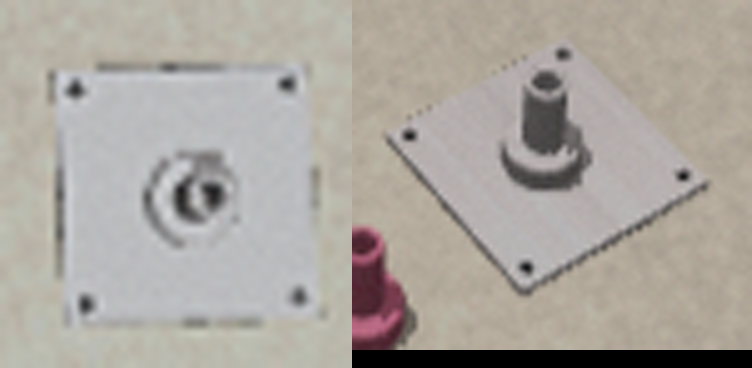

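The right-hand gap is the narrowest, so the gauge's y axis points left, matching the description. The bush is a clear upright; its bore is at about (394.5,224.3) in top and (343,271) in side. Next I'll fit the poses.

```bash
cat >> h.py <<'E'
def comb_polys():
    P=[]; edges=[(-108,-88),(-64,-46.5+0),( -20,0),(31.5,51.5),(88,108)]
    g=[(-77.25,21.5),(-33.25,26.5),(15.75,31.5),(69.75,36.5)]
    lo=[g[0][0]-g[0][1]/2-20]+[c+w/2 for c,w in g]
    for y in lo:
        P.append([(0,y+4),(4,y),(42,y),(42,y+20),(4,y+20),(0,y+16)])
    P.append([(40,lo[0]),(63,lo[0]),(63,lo[-1]+20),(40,lo[-1]+20)])
    return P
def g2w(p,xyz):
    c,s=np.cos(p[2]),np.sin(p[2]); return [p[0]+c*xyz[0]/1e3-s*xyz[1]/1e3,p[1]+s*xyz[0]/1e3+c*xyz[1]/1e3,xyz[2]/1e3]
E
python3 - <<'E'
from h import *
from scipy.optimize import minimize, least_squares
im=cam("top"); sd=cam("side")
# initial from plate corners (crop px -> image)
cr=[(52,190),(105,505),(668,388),(605,78)]
loc=[(63,114),(-63,114),(-63,-114),(63,-114)]
W=[to_world(im,225+(x+.5)/8-.5,170+(y+.5)/8-.5,.008)[:2] for x,y in cr]
r=least_squares(lambda p:np.ravel([np.array(g2w(p,(*l,8)))[:2]-w for l,w in zip(loc,W)]),[.5,.1,.2]); p0=r.x
print("corner fit",p0,np.degrees(p0[2]),(r.fun*1e3).round(1))
def fit(im,x0,y0,w,h,p0):
    K=6; g=cv2.cvtColor(im["color"],cv2.COLOR_BGR2GRAY)[y0:y0+h,x0:x0+w].astype(float)
    def cost(q):
        m=np.zeros((h*K,w*K),np.uint8)
        for P in comb_polys():
            for i in range(5):
                a=np.array([to_pix(im,g2w(q,(x,y,8+4*i))) for x,y in P])
                a=((a-[x0,y0]+.5)*K-.5)*16
                cv2.fillPoly(m,[a.round().astype(np.int32)],255,shift=4)
        m=cv2.resize(m,(w,h),interpolation=cv2.INTER_AREA)
        roi=cv2.dilate((m>0).astype(np.uint8),np.ones((5,5)))>0
        return -np.corrcoef(m.ravel(),g.ravel())[0,1]*-1
    q=minimize(cost,p0,method="Nelder-Mead",options=dict(initial_simplex=np.array([p0,p0+[.004,0,0],p0+[0,.004,0],p0+[0,0,.03]]),xatol=1e-5,fatol=1e-6))
    return q.x,q.fun
print("top comb",fit(im,229,175,85,60,p0)); print("side comb",fit(sd,232,150,98,68,p0))
# bush
uv=[(394.5,224.3),(343.2,271.0)]
b=least_squares(lambda X:np.r_[to_pix(im,X)-uv[0],to_pix(sd,X)-uv[1]],[.4,-.2,.05])
print("bush top",b.x,b.fun,"top@55",to_world(im,*uv[0],.055),"side@55",to_world(sd,*uv[1],.055))
q=[to_world(im,370+(x+.5)/8-.5,200+(y+.5)/8-.5,.005) for x,y in[(55,70),(300,68),(320,322),(68,324)]]
print("pad centre",np.mean(q,0), "flange centre", to_world(im,370+191/8-.5,200+198/8-.5,.019))
E
```

```text
corner fit [0.55559779 0.10573201 0.20123326] 11.52981638047711 [-0.3  3.4 -0.   1.3 -0.3 -2.4  0.7 -2.2]
top comb (array([0.55433743, 0.10575532, 0.20610569]), np.float64(-0.8892952656493661))
side comb (array([0.55225249, 0.1101436 , 0.20277996]), np.float64(-0.8266309448746333))
bush top [ 0.49522983 -0.27924898  0.05544101] [ 0.03041325 -0.0515167  -0.04077548  0.00462568] top@55 [ 0.49509292 -0.27923074  0.055     ] side@55 [ 0.49555813 -0.2789757   0.055     ]
pad centre [ 0.49819119 -0.28266814  0.005     ] flange centre [ 0.49682794 -0.28203069  0.019     ]
```

Emit:
jog_arm([
  {"tx":-36,"ty":-14,"wz":0.1,"gripper":1},
  {"tx":-72,"ty":-28,"wz":0.2,"gripper":1},
  {"tx":-108,"ty":-42,"wz":0.3,"gripper":1},
  {"tx":-144,"ty":-56,"wz":0.4,"gripper":1},
  {"tx":-180,"ty":-70,"wz":0.5,"gripper":1},
])

```text
validation failed for argument at $.in...
```

```bash
cat >> h.py <<'E'
G=np.array([.5543,.1065,.2050])
def plan(t,yaw=G[2]):
    """shift (mm) and turn in the tool axes to reach world TCP t, tool y at yaw, tool down"""
    s=ctrl.get_state(); M=R.from_rotvec(s["tool_rot"]); d=M.inv().apply(np.array(t)-s["position"])*1e3
    c,n=np.cos(yaw),np.sin(yaw); T=R.from_matrix(np.array([[-n,c,0],[c,n,0],[0,0,-1]]))
    print("t",round(s["time"],2),"pos",np.round(s["position"],4),"d",d.round(1),"w",(M.inv()*T).as_rotvec().round(4),"F",np.round(s["ft_force"],2),"grip",s["grip_width"],s["grip_force"])
E
python3 -c "
from h import *
plan([.5,.3,.2]); plan([.4955,-.2795,.15])"
```

```text
t 0.7 pos [0.2032 0.6175 0.2226] d [-381.2 -208.8   22.6] w [ 1.000e-04 -0.000e+00  1.048e+00] F [-0.92 -0.42  0.02] grip 1.0049057760125804 0.0
t 0.7 pos [0.2032 0.6175 0.2226] d [-558.  -760.7   72.6] w [ 1.000e-04 -0.000e+00  1.048e+00] F [-0.92 -0.42  0.02] grip 1.0049057760125804 0.0
```

Emit:
jog_arm([
  {"tx":-36,"ty":-14,"tz":0,"wx":0,"wy":0,"wz":0.1,"gripper":1},
  {"tx":-72,"ty":-28,"tz":0,"wx":0,"wy":0,"wz":0.2,"gripper":1},
  {"tx":-108,"ty":-42,"tz":0,"wx":0,"wy":0,"wz":0.3,"gripper":1},
  {"tx":-144,"ty":-56,"tz":0,"wx":0,"wy":0,"wz":0.4,"gripper":1},
  {"tx":-180,"ty":-70,"tz":0,"wx":0,"wy":0,"wz":0.5,"gripper":1},
])

```text
time: 1.12
position: [0.3535, 0.4934, 0.2229]
tool_rot: [1.256, 2.88, 0.001]
ft_force: [0.6, -0.3, -0.1]
grip_width: 1.001
grip_force: 0.0
```

Emit:
jog_arm([
  {"tx":-40,"ty":-2,"tz":0,"wx":0,"wy":0,"wz":0.11,"gripper":1},
  {"tx":-80,"ty":-4,"tz":0,"wx":0,"wy":0,"wz":0.22,"gripper":1},
  {"tx":-120,"ty":-6,"tz":0,"wx":0,"wy":0,"wz":0.33,"gripper":1},
  {"tx":-160,"ty":-8,"tz":0,"wx":0,"wy":0,"wz":0.44,"gripper":1},
  {"tx":-200,"ty":-10,"tz":0,"wx":0,"wy":0,"wz":0.5485,"gripper":1},
])

```text
time: 1.53
position: [0.4827, 0.3404, 0.223]
tool_rot: [-1.989, -2.431, -0.001]
ft_force: [0.5, 1.3, -0.0]
grip_width: 0.999
grip_force: 0.0
```

Emit:
jog_arm([
  {"tx":-40,"ty":-7,"tz":0,"wx":0,"wy":0,"wz":0,"gripper":1},
  {"tx":-80,"ty":-14,"tz":0,"wx":0,"wy":0,"wz":0,"gripper":1},
  {"tx":-120,"ty":-21,"tz":0,"wx":0,"wy":0,"wz":0,"gripper":1},
  {"tx":-160,"ty":-28,"tz":0,"wx":0,"wy":0,"wz":0,"gripper":1},
  {"tx":-200,"ty":-36,"tz":0,"wx":0,"wy":0,"wz":0,"gripper":1},
])

```text
time: 1.95
position: [0.487, 0.1369, 0.2228]
tool_rot: [1.983, 2.437, 0.001]
ft_force: [1.4, -0.3, 1.2]
grip_width: 1.002
grip_force: 0.0
```

Emit:
jog_arm([
  {"tx":-40,"ty":-7,"tz":0,"wx":0,"wy":0,"wz":0,"gripper":1},
  {"tx":-80,"ty":-14,"tz":0,"wx":0,"wy":0,"wz":0,"gripper":1},
  {"tx":-120,"ty":-21,"tz":0,"wx":0,"wy":0,"wz":0,"gripper":1},
  {"tx":-160,"ty":-28,"tz":0,"wx":0,"wy":0,"wz":0,"gripper":1},
  {"tx":-200,"ty":-36,"tz":0,"wx":0,"wy":0,"wz":0,"gripper":1},
])

```text
time: 2.37
position: [0.4923, -0.0662, 0.223]
tool_rot: [1.982, 2.436, 0.002]
ft_force: [0.9, 0.3, 0.2]
grip_width: 1.001
grip_force: 0.0
```

Emit:
jog_arm([
  {"tx":-40,"ty":-8,"tz":8,"wx":0,"wy":0,"wz":0,"gripper":1},
  {"tx":-80,"ty":-16,"tz":16,"wx":0,"wy":0,"wz":0,"gripper":1},
  {"tx":-120,"ty":-24,"tz":40,"wx":0,"wy":0,"wz":0,"gripper":1},
  {"tx":-160,"ty":-32,"tz":56,"wx":0,"wy":0,"wz":0,"gripper":1},
  {"tx":-200,"ty":-40,"tz":73,"wx":0,"wy":0,"wz":0,"gripper":1},
])

```text
time: 2.78
position: [0.4938, -0.2603, 0.1532]
tool_rot: [1.982, 2.437, 0.002]
ft_force: [0.1, 0.6, 0.4]
grip_width: 1.003
grip_force: 0.0
```

```bash
python3 -c "
from h import *
plan([.4955,-.2795,.025])
t=cam('top');s=cam('side')
f=lambda im,x,y,w,h,k:cv2.resize(im['color'][y:y+h,x:x+w],None,fx=k,fy=k,interpolation=cv2.INTER_CUBIC)
cv2.imwrite('pics/near1.png',np.hstack([f(t,350,180,80,80,5),f(s,300,215,80,80,5)]))
P=ctrl.get_state()['position']; print(to_pix(t,P),to_pix(s,P))"
```

```text
t 2.78 pos [ 0.4938 -0.2603  0.1532] d [-19.1  -2.5 128.2] w [ 0.0017 -0.0001  0.0002] F [0.07 0.55 0.39] grip 1.0034057730127854 0.0
[395.76738182 224.61435709] [339.5022086 234.7375401]
```

View pics/near1.png

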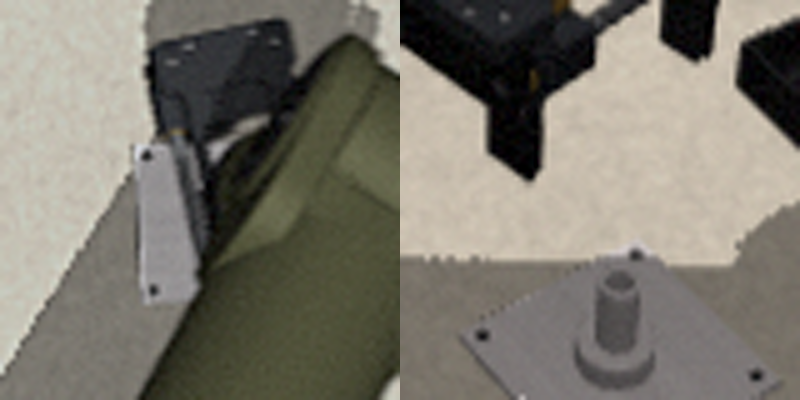

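The side crop shows the two fingertips at about (325,250) and (358,226), straddling the bush's line once shifted. The bush stands undisturbed at (343,271). Descending.

Emit:
jog_arm([
  {"tx":-19,"ty":-2.5,"tz":20,"wx":0,"wy":0,"wz":0,"gripper":1},
  {"tx":-19,"ty":-2.5,"tz":50,"wx":0,"wy":0,"wz":0,"gripper":1},
  {"tx":-19,"ty":-2.5,"tz":80,"wx":0,"wy":0,"wz":0,"gripper":1},
  {"tx":-19,"ty":-2.5,"tz":110,"wx":0,"wy":0,"wz":0,"gripper":1},
  {"tx":-19,"ty":-2.5,"tz":123,"wx":0,"wy":0,"wz":0,"gripper":1},
])

```text
time: 3.3
position: [0.4935, -0.2758, 0.0271]
tool_rot: [-1.979, -2.433, 0.002]
ft_force: [-0.5, 1.4, 0.0]
grip_width: 1.001
grip_force: 0.0
```

```bash
python3 -c "
from h import *
plan([.4955,-.2795,.027])
s=cam('side')
f=lambda im,x,y,w,h,k:cv2.resize(im['color'][y:y+h,x:x+w],None,fx=k,fy=k,interpolation=cv2.INTER_CUBIC)
cv2.imwrite('pics/near2.png',f(s,300,235,90,70,8))
P=ctrl.get_state()['position']; print(to_pix(s,P))"
```

```text
t 3.3 pos [ 0.4935 -0.2758  0.0271] d [-4.   1.3  0.1] w [-0.004  -0.0033  0.0003] F [-0.52  1.37  0.03] grip 1.0007787286013596 0.0
[340.47932255 279.64724812]
```

View pics/near2.png

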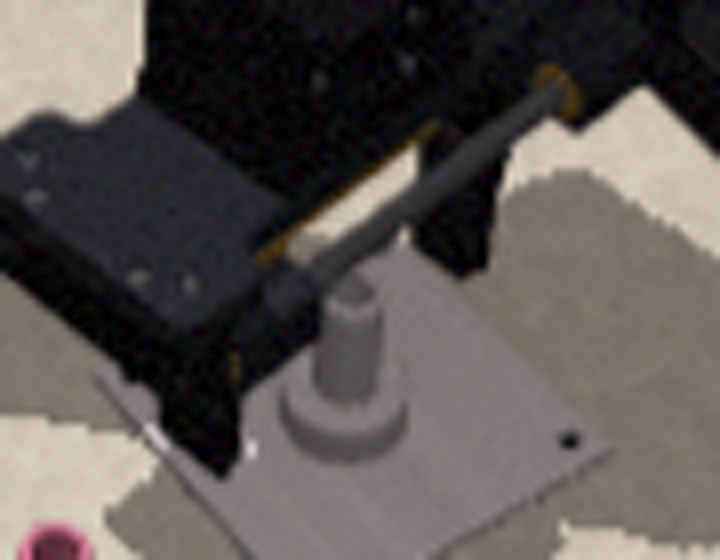

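Emit:
jog_arm([
  {"tx":0,"ty":0,"tz":0,"wx":0,"wy":0,"wz":0,"gripper":1},
  {"tx":0,"ty":0,"tz":0,"wx":0,"wy":0,"wz":0,"gripper":1},
  {"tx":0,"ty":0,"tz":0,"wx":0,"wy":0,"wz":0,"gripper":1},
  {"tx":0,"ty":0,"tz":0,"wx":0,"wy":0,"wz":0,"gripper":1},
  {"tx":0,"ty":0,"tz":0,"wx":0,"wy":0,"wz":0,"gripper":1},
])

```text
time: 3.77
position: [0.4963, -0.2782, 0.032]
tool_rot: [1.981, 2.435, 0.002]
ft_force: [-0.5, -0.4, 0.2]
grip_width: 0.999
grip_force: 0.0
```

```bash
python3 -c "
from h import *
plan([.4955,-.2795,.027])"
```

```text
t 3.77 pos [ 0.4963 -0.2782  0.032 ] d [-1.1 -1.1  5. ] w [ 0.0025  0.001  -0.0003] F [-0.51 -0.43  0.21] grip 0.9989247284862438 0.0
```

Emit:
jog_arm([
  {"tx":-1,"ty":-1,"tz":5,"wx":0,"wy":0,"wz":0,"gripper":1},
  {"tx":-1,"ty":-1,"tz":5,"wx":0,"wy":0,"wz":0,"gripper":1},
  {"tx":-1,"ty":-1,"tz":5,"wx":0,"wy":0,"wz":0,"gripper":0},
  {"tx":-1,"ty":-1,"tz":5,"wx":0,"wy":0,"wz":0,"gripper":0},
  {"tx":-1,"ty":-1,"tz":5,"wx":0,"wy":0,"wz":0,"gripper":0},
], grip_force=12)

```text
time: 4.18
position: [0.4945, -0.2792, 0.0255]
tool_rot: [-1.983, -2.436, -0.0]
ft_force: [0.8, 0.4, -0.7]
grip_width: 0.851
grip_force: 0.0
```

Emit:
jog_arm([
  {"tx":0,"ty":0,"tz":0,"wx":0,"wy":0,"wz":0,"gripper":0},
  {"tx":0,"ty":0,"tz":0,"wx":0,"wy":0,"wz":0,"gripper":0},
  {"tx":0,"ty":0,"tz":0,"wx":0,"wy":0,"wz":0,"gripper":0},
  {"tx":0,"ty":0,"tz":0,"wx":0,"wy":0,"wz":0,"gripper":0},
  {"tx":0,"ty":0,"tz":0,"wx":0,"wy":0,"wz":0,"gripper":0},
])

```text
time: 4.6
position: [0.4945, -0.2791, 0.0255]
tool_rot: [-1.983, -2.437, -0.0]
ft_force: [0.1, -0.2, -0.2]
grip_width: 0.478
grip_force: 0.0
```

Emit:
jog_arm([
  {"tx":0,"ty":0,"tz":0,"wx":0,"wy":0,"wz":0,"gripper":0},
  {"tx":0,"ty":0,"tz":0,"wx":0,"wy":0,"wz":0,"gripper":0},
  {"tx":0,"ty":0,"tz":0,"wx":0,"wy":0,"wz":0,"gripper":0},
  {"tx":0,"ty":0,"tz":0,"wx":0,"wy":0,"wz":0,"gripper":0},
  {"tx":0,"ty":0,"tz":0,"wx":0,"wy":0,"wz":0,"gripper":0},
])

```text
time: 5.02
position: [0.4946, -0.279, 0.0255]
tool_rot: [1.983, 2.437, 0.0]
ft_force: [0.2, -0.6, -0.2]
grip_width: 0.204
grip_force: 12.0
```

```bash
python3 -c "
from h import *
plan([.4955,-.2795,.027])"
```

```text
t 5.02 pos [ 0.4946 -0.279   0.0255] d [-0.6  0.8 -1.5] w [ 0.0002  0.     -0.0005] F [ 0.21 -0.56 -0.25] grip 0.20447915160302202 11.999885821714997
```

Emit:
jog_arm([
  {"tx":0,"ty":0,"tz":-25,"wx":0,"wy":0,"wz":0,"gripper":0},
  {"tx":0,"ty":0,"tz":-55,"wx":0,"wy":0,"wz":0,"gripper":0},
  {"tx":37,"ty":14,"tz":-60,"wx":0,"wy":0,"wz":0,"gripper":0},
  {"tx":74,"ty":28,"tz":-60,"wx":0,"wy":0,"wz":0,"gripper":0},
  {"tx":111,"ty":42,"tz":-60,"wx":0,"wy":0,"wz":0,"gripper":0},
])

```text
time: 5.43
position: [0.5135, -0.1613, 0.0864]
tool_rot: [1.985, 2.433, 0.002]
ft_force: [0.6, 0.7, -1.8]
grip_width: 0.202
grip_force: 12.0
```

Emit:
jog_arm([
  {"tx":38,"ty":14,"tz":0,"wx":0,"wy":0,"wz":0,"gripper":0},
  {"tx":76,"ty":28,"tz":0,"wx":0,"wy":0,"wz":0,"gripper":0},
  {"tx":114,"ty":42,"tz":0,"wx":0,"wy":0,"wz":0,"gripper":0},
  {"tx":150,"ty":56,"tz":0,"wx":0,"wy":0,"wz":0,"gripper":0},
  {"tx":177,"ty":67,"tz":0,"wx":0,"wy":0,"wz":0,"gripper":0},
])

```text
time: 5.85
position: [0.5426, 0.0293, 0.0855]
tool_rot: [-1.979, -2.439, -0.002]
ft_force: [0.9, 0.7, -1.2]
grip_width: 0.202
grip_force: 12.0
```

Emit:
jog_arm([
  {"tx":0,"ty":0,"tz":0,"wx":0,"wy":0,"wz":0,"gripper":0},
  {"tx":0,"ty":0,"tz":0,"wx":0,"wy":0,"wz":0,"gripper":0},
  {"tx":0,"ty":0,"tz":0,"wx":0,"wy":0,"wz":0,"gripper":0},
  {"tx":0,"ty":0,"tz":0,"wx":0,"wy":0,"wz":0,"gripper":0},
  {"tx":0,"ty":0,"tz":0,"wx":0,"wy":0,"wz":0,"gripper":0},
])

```text
time: 6.27
position: [0.5426, 0.0232, 0.0855]
tool_rot: [1.987, 2.434, -0.0]
ft_force: [0.0, 0.1, -0.5]
grip_width: 0.202
grip_force: 12.0
```

```bash
cat >> h.py <<'E'
def gplan(gx,gy,z,off=np.zeros(2)):
    """target TCP at gauge (gx,gy) mm; prints present gauge coords too"""
    s=ctrl.get_state(); c,n=np.cos(G[2]),np.sin(G[2]); d=s["position"][:2]-G[:2]
    f=np.array(s["ft_force"]); print("gauge xy",np.round([1e3*(c*d[0]+n*d[1]),1e3*(-n*d[0]+c*d[1])],1),"z",round(s["position"][2]*1e3,1),"F gauge",np.round([c*f[0]+n*f[1],-n*f[0]+c*f[1],f[2]],1))
    plan(g2w(G,(gx,gy,z)))
E
python3 -c "
from h import *
gplan(-28,-77.25,28.5)
t=cam('top');s=cam('side')
f=lambda im,x,y,w,h,k:cv2.resize(im['color'][y:y+h,x:x+w],None,fx=k,fy=k,interpolation=cv2.INTER_CUBIC)
cv2.imwrite('pics/near3.png',np.hstack([f(t,265,165,65,80,6),f(s,250,135,65,80,6)]))
print(np.round([to_pix(t,g2w(G,(0,-77.25,8))),to_pix(s,g2w(G,(0,-77.25,8)))]))"
```

```text
gauge xy [-28.5 -79.2] z 85.5 F gauge [ 0.   0.1 -0.5]
t 6.27 pos [0.5426 0.0232 0.0855] d [ 2.   0.4 57. ] w [-0.0001  0.0003 -0.0034] F [ 0.03  0.06 -0.46] grip 0.2019607109853581 11.999763404019177
[[293. 201.]
 [298. 198.]]
```

View pics/near3.png

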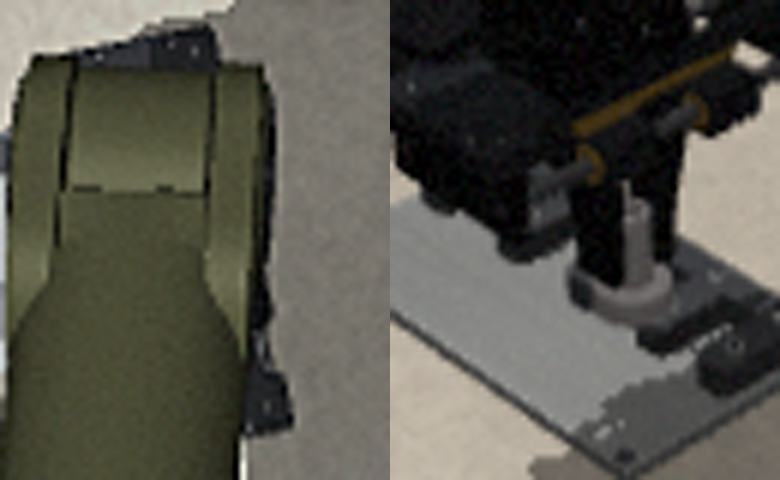

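The bush hangs upright between the fingers above the ledge before gap 1; in the side view the barrel top is at about (291,170). Lowering it, and checking its lateral offset in the grip.

```bash
python3 -c "
from h import *
s=cam('side'); P=ctrl.get_state()['position']; 
c,n=np.cos(G[2]),np.sin(G[2])
cv2.imwrite('pics/tmp.png',s['color'])
print('top exp',to_pix(s,P+[0,0,.0295]),'d/mm gy',to_pix(s,P+np.array([-n*.01,c*.01,.0295]))-to_pix(s,P+[0,0,.0295]))
print('foot exp',to_pix(s,P+[0,0,-.0205]), 'flange top', to_pix(s,P+[0,0,-.0065]))
k=cv2.cvtColor(s['color'],cv2.COLOR_BGR2GRAY)
for v in (174,178,180,182,184): print(v,k[v,278:308].tolist())
"
```

```text
top exp [289.05739257 169.64537647] d/mm gy [-2.66114271 -1.65672789]
foot exp [289.5791098  185.60877013] flange top [289.43609095 181.2295968 ]
174 [22, 25, 45, 5, 0, 7, 11, 1, 5, 0, 3, 74, 78, 74, 73, 39, 3, 12, 5, 51, 104, 155, 176, 175, 174, 173, 171, 176, 173, 176]
178 [137, 136, 109, 28, 3, 9, 3, 10, 5, 18, 5, 56, 74, 73, 72, 72, 31, 36, 23, 61, 62, 62, 60, 64, 64, 72, 91, 118, 175, 178]
180 [137, 93, 64, 58, 43, 20, 7, 4, 3, 13, 4, 59, 76, 75, 70, 76, 110, 108, 97, 36, 31, 40, 57, 63, 67, 91, 77, 78, 77, 81]
182 [137, 82, 33, 31, 43, 64, 100, 98, 35, 4, 35, 71, 73, 75, 88, 99, 108, 108, 95, 43, 57, 64, 63, 66, 60, 69, 74, 62, 62, 63]
184 [137, 107, 36, 31, 21, 41, 68, 78, 96, 99, 109, 108, 108, 108, 111, 110, 93, 77, 67, 79, 63, 66, 65, 66, 64, 62, 48, 36, 53, 61]
```

Emit:
jog_arm([
  {"tx":2,"ty":0.5,"tz":15,"wx":0,"wy":0,"wz":0,"gripper":0},
  {"tx":2,"ty":0.5,"tz":30,"wx":0,"wy":0,"wz":0,"gripper":0},
  {"tx":2,"ty":0.5,"tz":45,"wx":0,"wy":0,"wz":0,"gripper":0},
  {"tx":2,"ty":0.5,"tz":52,"wx":0,"wy":0,"wz":0,"gripper":0},
  {"tx":2,"ty":0.5,"tz":55,"wx":0,"wy":0,"wz":0,"gripper":0},
])

```text
time: 6.83
position: [0.5418, 0.0266, 0.0293]
tool_rot: [-1.983, -2.435, 0.003]
ft_force: [-0.4, -0.5, -0.3]
grip_width: 0.198
grip_force: 12.0
```

Emit:
jog_arm([
  {"tx":0,"ty":0,"tz":0.5,"wx":0,"wy":0,"wz":0,"gripper":0},
  {"tx":0,"ty":0,"tz":1,"wx":0,"wy":0,"wz":0,"gripper":0},
  {"tx":0,"ty":0,"tz":1,"wx":0,"wy":0,"wz":0,"gripper":0},
  {"tx":0,"ty":0,"tz":1,"wx":0,"wy":0,"wz":0,"gripper":0},
  {"tx":0,"ty":0,"tz":1,"wx":0,"wy":0,"wz":0,"gripper":0},
])

```text
time: 7.25
position: [0.5433, 0.0272, 0.0301]
tool_rot: [1.983, 2.436, 0.002]
ft_force: [-0.5, -0.1, 0.4]
grip_width: 0.202
grip_force: 12.0
```

```bash
python3 -c "
from h import *
gplan(-28,-77.25,28.5)"
```

```text
gauge xy [-26.9 -75.4] z 30.1 F gauge [-0.5 -0.   0.4]
t 7.25 pos [0.5433 0.0272 0.0301] d [-1.8 -1.1  1.6] w [ 0.0012 -0.0002 -0.0005] F [-0.48 -0.15  0.42] grip 0.2015218865909005 11.999771136324853
```

Emit:
jog_arm([
  {"tx":-1,"ty":-0.5,"tz":0.5,"wx":0,"wy":0,"wz":0,"gripper":0},
  {"tx":-1.8,"ty":-1,"tz":1,"wx":0,"wy":0,"wz":0,"gripper":0},
  {"tx":-1.8,"ty":-1,"tz":1.4,"wx":0,"wy":0,"wz":0,"gripper":0},
  {"tx":-1.8,"ty":-1,"tz":1.4,"wx":0,"wy":0,"wz":0,"gripper":0},
  {"tx":-1.8,"ty":-1,"tz":1.4,"wx":0,"wy":0,"wz":0,"gripper":0},
])

```text
time: 7.67
position: [0.5423, 0.0249, 0.0284]
tool_rot: [1.983, 2.436, 0.0]
ft_force: [-2.2, -0.4, 3.2]
grip_width: 0.205
grip_force: 12.0
```

```bash
python3 -c "
from h import *
gplan(-28,-77.25,28.5)"
```

```text
gauge xy [-28.4 -77.4] z 28.4 F gauge [-2.3  0.1  3.2]
t 7.67 pos [0.5423 0.0249 0.0284] d [ 0.2  0.4 -0.1] w [ 0.0001  0.     -0.0007] F [-2.21 -0.41  3.15] grip 0.20454588572960833 12.00002439552918
```

Emit:
jog_arm([
  {"tx":0,"ty":3,"tz":0,"wx":0,"wy":0,"wz":0,"gripper":0},
  {"tx":0,"ty":6,"tz":0,"wx":0,"wy":0,"wz":0,"gripper":0},
  {"tx":0,"ty":9,"tz":0,"wx":0,"wy":0,"wz":0,"gripper":0},
  {"tx":0,"ty":12,"tz":0,"wx":0,"wy":0,"wz":0,"gripper":0},
  {"tx":0,"ty":14,"tz":0,"wx":0,"wy":0,"wz":0,"gripper":0},
])

```text
time: 8.08
position: [0.5556, 0.0279, 0.0284]
tool_rot: [-1.982, -2.436, 0.001]
ft_force: [-4.9, -0.2, 8.6]
grip_width: 0.201
grip_force: 12.0
```

Emit:
jog_arm([
  {"tx":0,"ty":0.5,"tz":0,"wx":0,"wy":0,"wz":0,"gripper":0},
  {"tx":0,"ty":1,"tz":0,"wx":0,"wy":0,"wz":0,"gripper":0},
  {"tx":0,"ty":1.5,"tz":0,"wx":0,"wy":0,"wz":0,"gripper":0},
  {"tx":0,"ty":2,"tz":0,"wx":0,"wy":0,"wz":0,"gripper":0},
  {"tx":0,"ty":2,"tz":0,"wx":0,"wy":0,"wz":0,"gripper":0},
])

```text
time: 8.5
position: [0.5573, 0.0282, 0.0285]
tool_rot: [-1.982, -2.436, 0.001]
ft_force: [-3.5, -0.3, 6.5]
grip_width: 0.201
grip_force: 12.0
```

```bash
python3 -c "
from h import *
gplan(-8,-77.25,28.5)"
```

```text
gauge xy [-13.  -77.3] z 28.5 F gauge [-3.5  0.4  6.5]
t 8.5 pos [0.5573 0.0282 0.0285] d [ 0.  5. -0.] w [-0.0014 -0.0004 -0.0006] F [-3.54 -0.34  6.47] grip 0.20100554514157226 12.001557068433613
```

Emit:
jog_arm([
  {"tx":0,"ty":0,"tz":-0.6,"wx":0,"wy":0,"wz":0,"gripper":0},
  {"tx":0,"ty":0.5,"tz":-0.6,"wx":0,"wy":0,"wz":0,"gripper":0},
  {"tx":0,"ty":1,"tz":-0.6,"wx":0,"wy":0,"wz":0,"gripper":0},
  {"tx":0,"ty":1.5,"tz":-0.6,"wx":0,"wy":0,"wz":0,"gripper":0},
  {"tx":0,"ty":2,"tz":-0.6,"wx":0,"wy":0,"wz":0,"gripper":0},
])

```text
time: 8.92
position: [0.558, 0.0286, 0.0285]
tool_rot: [-1.981, -2.434, 0.004]
ft_force: [-7.4, -0.4, 7.4]
grip_width: 0.202
grip_force: 12.0
```

```bash
python3 -c "
from h import *
gplan(-8,-77.25,28.5)"
```

```text
gauge xy [-12.2 -77. ] z 28.5 F gauge [-7.3  1.1  7.4]
t 8.92 pos [0.558  0.0286 0.0285] d [-0.2  4.2 -0. ] w [-0.004  -0.0009 -0.0006] F [-7.36 -0.4   7.36] grip 0.20211976483599875 12.009738937485963
```

Emit:
jog_arm([
  {"tx":0,"ty":0,"tz":-0.4,"wx":0,"wy":0,"wz":0,"gripper":0},
  {"tx":0,"ty":0,"tz":-0.8,"wx":0,"wy":0,"wz":0,"gripper":0},
  {"tx":0,"ty":0,"tz":-1.2,"wx":0,"wy":0,"wz":0,"gripper":0},
  {"tx":0,"ty":0,"tz":-1.2,"wx":0,"wy":0,"wz":0,"gripper":0},
  {"tx":0,"ty":0,"tz":-1.2,"wx":0,"wy":0,"wz":0,"gripper":0},
])

```text
time: 9.33
position: [0.5583, 0.0289, 0.029]
tool_rot: [-1.982, -2.435, 0.003]
ft_force: [-5.6, 0.8, -2.3]
grip_width: 0.198
grip_force: 12.0
```

```bash
python3 -c "
from h import *
gplan(-8,-77.25,28.5)"
```

```text
gauge xy [-11.9 -76.8] z 29.0 F gauge [-5.3  1.9 -2.3]
t 9.33 pos [0.5583 0.0289 0.029 ] d [-0.4  3.9  0.5] w [-0.003  -0.0005 -0.0004] F [-5.55  0.76 -2.27] grip 0.19779435815128846 12.033013348700479
```

Emit:
jog_arm([
  {"tx":0.5,"ty":0,"tz":0.4,"wx":0,"wy":0,"wz":0,"gripper":0},
  {"tx":1,"ty":0,"tz":0.4,"wx":0,"wy":0,"wz":0,"gripper":0},
  {"tx":1.5,"ty":0,"tz":0.4,"wx":0,"wy":0,"wz":0,"gripper":0},
  {"tx":2,"ty":0,"tz":0.4,"wx":0,"wy":0,"wz":0,"gripper":0},
  {"tx":2,"ty":0,"tz":0.4,"wx":0,"wy":0,"wz":0,"gripper":0},
])

```text
time: 9.75
position: [0.5594, 0.0312, 0.0294]
tool_rot: [-1.983, -2.437, -0.001]
ft_force: [-3.4, 0.8, -1.7]
grip_width: 0.198
grip_force: 12.0
```

```bash
python3 -c "
from h import *
gplan(-8,-77.25,28.5)"
```

```text
gauge xy [-10.3 -74.8] z 29.4 F gauge [-3.2  1.5 -1.7]
t 9.75 pos [0.5594 0.0312 0.0294] d [-2.5  2.3  0.9] w [ 0.0002 -0.0004 -0.0002] F [-3.43  0.83 -1.66] grip 0.19775749693941685 12.017779620364308
```

Emit:
jog_arm([
  {"tx":0.5,"ty":0.3,"tz":0.3,"wx":0,"wy":0,"wz":0,"gripper":0},
  {"tx":1,"ty":0.6,"tz":0.6,"wx":0,"wy":0,"wz":0,"gripper":0},
  {"tx":1.5,"ty":0.9,"tz":0.6,"wx":0,"wy":0,"wz":0,"gripper":0},
  {"tx":2,"ty":1.2,"tz":0.6,"wx":0,"wy":0,"wz":0,"gripper":0},
  {"tx":2,"ty":1.2,"tz":0.6,"wx":0,"wy":0,"wz":0,"gripper":0},
])

```text
time: 10.17
position: [0.5606, 0.0332, 0.029]
tool_rot: [1.983, 2.436, 0.001]
ft_force: [-3.9, 0.8, -0.1]
grip_width: 0.2
grip_force: 12.0
```

```bash
python3 -c "
from h import *
gplan(-8,-77.25,28.5)"
```

```text
gauge xy [ -8.8 -73.1] z 29.0 F gauge [-3.7  1.6 -0.1]
t 10.17 pos [0.5606 0.0332 0.029 ] d [-4.2  0.8  0.5] w [ 0.0008 -0.     -0.0003] F [-3.9   0.8  -0.12] grip 0.20034687393509967 12.013499296735972
```

Emit:
jog_arm([
  {"tx":0.5,"ty":0.3,"tz":0.3,"wx":0,"wy":0,"wz":0,"gripper":0},
  {"tx":1,"ty":0.6,"tz":0.3,"wx":0,"wy":0,"wz":0,"gripper":0},
  {"tx":1.5,"ty":0.9,"tz":0.3,"wx":0,"wy":0,"wz":0,"gripper":0},
  {"tx":2,"ty":1.2,"tz":0.3,"wx":0,"wy":0,"wz":0,"gripper":0},
  {"tx":2,"ty":1.2,"tz":0.3,"wx":0,"wy":0,"wz":0,"gripper":0},
])

```text
time: 10.58
position: [0.5611, 0.0343, 0.0287]
tool_rot: [1.983, 2.436, -0.001]
ft_force: [-4.4, -2.6, 0.7]
grip_width: 0.199
grip_force: 12.0
```

```bash
python3 -c "
from h import *
gplan(-8,-77.25,28.5)"
```

```text
gauge xy [ -8.  -72.1] z 28.7 F gauge [-4.9 -1.7  0.7]
t 10.58 pos [0.5611 0.0343 0.0287] d [-5.2  0.   0.3] w [ 0.0001  0.001  -0.0009] F [-4.41 -2.61  0.73] grip 0.19874696703890715 12.011451318394393
```

Gap 1 stops it (two-sided contact, about 5 N). Backing off and going to gap 2.

Emit:
jog_arm([
  {"tx":0,"ty":-6,"tz":-0.5,"wx":0,"wy":0,"wz":0,"gripper":0},
  {"tx":0,"ty":-18,"tz":-3,"wx":0,"wy":0,"wz":0,"gripper":0},
  {"tx":15,"ty":-18,"tz":-3,"wx":0,"wy":0,"wz":0,"gripper":0},
  {"tx":30,"ty":-18,"tz":-3,"wx":0,"wy":0,"wz":0,"gripper":0},
  {"tx":43.5,"ty":-18,"tz":-3,"wx":0,"wy":0,"wz":0,"gripper":0},
])

```text
time: 11.0
position: [0.5359, 0.0754, 0.0325]
tool_rot: [1.982, 2.434, 0.006]
ft_force: [-0.1, 0.3, -0.6]
grip_width: 0.201
grip_force: 12.0
```

Emit:
jog_arm([
  {"tx":0,"ty":0,"tz":0,"wx":0,"wy":0,"wz":0,"gripper":0},
  {"tx":0,"ty":0,"tz":0,"wx":0,"wy":0,"wz":0,"gripper":0},
  {"tx":0,"ty":0,"tz":1,"wx":0,"wy":0,"wz":0,"gripper":0},
  {"tx":0,"ty":0,"tz":1.5,"wx":0,"wy":0,"wz":0,"gripper":0},
  {"tx":0,"ty":0,"tz":1.5,"wx":0,"wy":0,"wz":0,"gripper":0},
])

```text
time: 11.42
position: [0.5348, 0.0729, 0.0301]
tool_rot: [1.985, 2.434, 0.0]
ft_force: [-0.9, -0.4, -0.1]
grip_width: 0.199
grip_force: 12.0
```

```bash
python3 -c "
from h import *
gplan(-14,-28.3,28.8)"
```

```text
gauge xy [-25.9 -28.9] z 30.1 F gauge [-0.9 -0.2 -0.1]
t 11.42 pos [0.5348 0.0729 0.0301] d [ 0.6 11.9  1.3] w [ 0.0004  0.0004 -0.0022] F [-0.87 -0.4  -0.06] grip 0.19850590313605973 11.999757844023407
```

Emit:
jog_arm([
  {"tx":0.6,"ty":0,"tz":0.6,"wx":0,"wy":0,"wz":0,"gripper":0},
  {"tx":0.6,"ty":3,"tz":1.1,"wx":0,"wy":0,"wz":0,"gripper":0},
  {"tx":0.6,"ty":6,"tz":1.1,"wx":0,"wy":0,"wz":0,"gripper":0},
  {"tx":0.6,"ty":9,"tz":1.1,"wx":0,"wy":0,"wz":0,"gripper":0},
  {"tx":0.6,"ty":12,"tz":1.1,"wx":0,"wy":0,"wz":0,"gripper":0},
])

```text
time: 11.83
position: [0.5467, 0.0772, 0.029]
tool_rot: [1.983, 2.436, 0.0]
ft_force: [-0.8, -0.6, 0.1]
grip_width: 0.205
grip_force: 12.0
```

Emit:
jog_arm([
  {"tx":0,"ty":0.7,"tz":0,"wx":0,"wy":0,"wz":0,"gripper":0},
  {"tx":0,"ty":1.4,"tz":0,"wx":0,"wy":0,"wz":0,"gripper":0},
  {"tx":0,"ty":2.1,"tz":0,"wx":0,"wy":0,"wz":0,"gripper":0},
  {"tx":0,"ty":2.8,"tz":0,"wx":0,"wy":0,"wz":0,"gripper":0},
  {"tx":0,"ty":3.5,"tz":0,"wx":0,"wy":0,"wz":0,"gripper":0},
])

```text
time: 12.25
position: [0.5495, 0.0778, 0.029]
tool_rot: [-1.983, -2.437, -0.0]
ft_force: [-0.1, -0.4, -0.3]
grip_width: 0.203
grip_force: 12.0
```

```bash
python3 -c "
from h import *
gplan(-6,-28.3,28.8)"
```

```text
gauge xy [-10.5 -27.1] z 29.0 F gauge [-0.1 -0.3 -0.3]
t 12.25 pos [0.5495 0.0778 0.029 ] d [-1.2  4.5  0.2] w [ 0.     -0.0001 -0.0005] F [-0.08 -0.36 -0.31] grip 0.20339740382684224 11.999895956832916
```

Emit:
jog_arm([
  {"tx":-1.2,"ty":0,"tz":0.4,"wx":0,"wy":0,"wz":0,"gripper":0},
  {"tx":-1.2,"ty":1,"tz":0.4,"wx":0,"wy":0,"wz":0,"gripper":0},
  {"tx":-1.2,"ty":2,"tz":0.4,"wx":0,"wy":0,"wz":0,"gripper":0},
  {"tx":-1.2,"ty":3,"tz":0.4,"wx":0,"wy":0,"wz":0,"gripper":0},
  {"tx":-1.2,"ty":4,"tz":0.4,"wx":0,"wy":0,"wz":0,"gripper":0},
])

```text
time: 12.67
position: [0.5538, 0.0775, 0.0286]
tool_rot: [1.983, 2.437, 0.0]
ft_force: [0.7, 0.0, -0.9]
grip_width: 0.199
grip_force: 12.0
```

```bash
python3 -c "
from h import *
gplan(-6,-28.3,28.8)"
```

```text
gauge xy [ -6.4 -28.3] z 28.6 F gauge [ 0.7 -0.1 -0.9]
t 12.67 pos [0.5538 0.0775 0.0286] d [-0.   0.4 -0.2] w [ 0.0001 -0.0001 -0.0004] F [ 0.71  0.03 -0.89] grip 0.1989832970247358 11.99976468924433
```

Emit:
jog_arm([
  {"tx":0,"ty":0.6,"tz":0.4,"wx":0,"wy":0,"wz":0,"gripper":0},
  {"tx":0,"ty":1.2,"tz":0.4,"wx":0,"wy":0,"wz":0,"gripper":0},
  {"tx":0,"ty":1.8,"tz":0.4,"wx":0,"wy":0,"wz":0,"gripper":0},
  {"tx":0,"ty":2.4,"tz":0.4,"wx":0,"wy":0,"wz":0,"gripper":0},
  {"tx":0,"ty":2.4,"tz":0.4,"wx":0,"wy":0,"wz":0,"gripper":0},
])

```text
time: 13.08
position: [0.5546, 0.0777, 0.0285]
tool_rot: [-1.982, -2.434, 0.003]
ft_force: [-6.2, -0.9, 7.6]
grip_width: 0.204
grip_force: 12.0
```

```bash
python3 -c "
from h import *
gplan(-4,-28.3,28.5)"
```

```text
gauge xy [ -5.5 -28.2] z 28.5 F gauge [-6.3  0.4  7.6]
t 13.08 pos [0.5546 0.0777 0.0285] d [-0.1  1.5 -0.1] w [-0.0034 -0.0008 -0.0006] F [-6.22 -0.87  7.62] grip 0.20359244979026875 12.005806805100292
```

Emit:
jog_arm([
  {"tx":0,"ty":0,"tz":-0.4,"wx":0,"wy":0,"wz":0,"gripper":0},
  {"tx":0,"ty":0,"tz":-0.8,"wx":0,"wy":0,"wz":0,"gripper":0},
  {"tx":0,"ty":0,"tz":-0.8,"wx":0,"wy":0,"wz":0,"gripper":0},
  {"tx":0,"ty":0,"tz":-0.8,"wx":0,"wy":0,"wz":0,"gripper":0},
  {"tx":0,"ty":0,"tz":-0.8,"wx":0,"wy":0,"wz":0,"gripper":0},
])

```text
time: 13.5
position: [0.5547, 0.0778, 0.0285]
tool_rot: [-1.982, -2.435, 0.003]
ft_force: [-5.2, -0.7, 2.0]
grip_width: 0.199
grip_force: 12.0
```

```bash
python3 -c "
from h import *
gplan(-4,-28.3,28.5)"
```

```text
gauge xy [ -5.4 -28.2] z 28.5 F gauge [-5.2  0.4  2. ]
t 13.5 pos [0.5547 0.0778 0.0285] d [-0.1  1.4  0. ] w [-0.0028 -0.0003 -0.0005] F [-5.21 -0.71  2.  ] grip 0.19908183800391605 12.011999683454633
```

Gap 2 also stops it (5 N horizontal, centred). On to gap 3.

Emit:
jog_arm([
  {"tx":0,"ty":-6,"tz":-0.5,"wx":0,"wy":0,"wz":0,"gripper":0},
  {"tx":0,"ty":-18,"tz":-2.5,"wx":0,"wy":0,"wz":0,"gripper":0},
  {"tx":17,"ty":-18,"tz":-2.5,"wx":0,"wy":0,"wz":0,"gripper":0},
  {"tx":34,"ty":-18,"tz":-2.5,"wx":0,"wy":0,"wz":0,"gripper":0},
  {"tx":49,"ty":-18,"tz":-2.5,"wx":0,"wy":0,"wz":0,"gripper":0},
])

```text
time: 13.92
position: [0.5293, 0.1233, 0.0319]
tool_rot: [1.983, 2.435, 0.005]
ft_force: [0.2, 0.8, -1.0]
grip_width: 0.201
grip_force: 12.0
```

Emit:
jog_arm([
  {"tx":0,"ty":0,"tz":0,"wx":0,"wy":0,"wz":0,"gripper":0},
  {"tx":0,"ty":0,"tz":0,"wx":0,"wy":0,"wz":0,"gripper":0},
  {"tx":0,"ty":0,"tz":1,"wx":0,"wy":0,"wz":0,"gripper":0},
  {"tx":0,"ty":0,"tz":2,"wx":0,"wy":0,"wz":0,"gripper":0},
  {"tx":0,"ty":0,"tz":2,"wx":0,"wy":0,"wz":0,"gripper":0},
])

```text
time: 14.33
position: [0.5287, 0.121, 0.0293]
tool_rot: [1.985, 2.435, -0.0]
ft_force: [0.7, -0.5, -0.4]
grip_width: 0.195
grip_force: 12.0
```

```bash
python3 -c "
from h import *
gplan(-10,20.8,28.5)"
```

```text
gauge xy [-22.1  19.4] z 29.3 F gauge [ 0.6 -0.7 -0.4]
t 14.33 pos [0.5287 0.121  0.0293] d [ 1.4 12.1  0.8] w [ 0.0002  0.0005 -0.0022] F [ 0.72 -0.53 -0.44] grip 0.1954496300479874 11.999707070644945
```

Emit:
jog_arm([
  {"tx":0.6,"ty":3,"tz":0.3,"wx":0,"wy":0,"wz":0,"gripper":0},
  {"tx":0.6,"ty":6,"tz":0.6,"wx":0,"wy":0,"wz":0,"gripper":0},
  {"tx":0.6,"ty":9,"tz":0.6,"wx":0,"wy":0,"wz":0,"gripper":0},
  {"tx":0.6,"ty":12,"tz":0.6,"wx":0,"wy":0,"wz":0,"gripper":0},
  {"tx":0.6,"ty":12,"tz":0.6,"wx":0,"wy":0,"wz":0,"gripper":0},
])

```text
time: 14.75
position: [0.541, 0.1254, 0.029]
tool_rot: [1.983, 2.436, 0.001]
ft_force: [0.3, -0.3, -0.3]
grip_width: 0.2
grip_force: 12.0
```

```bash
python3 -c "
from h import *
gplan(-6,20.8,28.5)"
```

```text
gauge xy [-9.1 21.2] z 29.0 F gauge [ 0.2 -0.3 -0.3]
t 14.75 pos [0.541  0.1254 0.029 ] d [-0.4  3.1  0.5] w [ 0.0009  0.0003 -0.0005] F [ 0.29 -0.25 -0.26] grip 0.1995647916640657 11.99978855671361
```

Emit:
jog_arm([
  {"tx":-0.4,"ty":1,"tz":0.3,"wx":0,"wy":0,"wz":0,"gripper":0},
  {"tx":-0.4,"ty":2,"tz":0.3,"wx":0,"wy":0,"wz":0,"gripper":0},
  {"tx":-0.4,"ty":3,"tz":0.3,"wx":0,"wy":0,"wz":0,"gripper":0},
  {"tx":-0.4,"ty":4,"tz":0.3,"wx":0,"wy":0,"wz":0,"gripper":0},
  {"tx":-0.4,"ty":5,"tz":0.3,"wx":0,"wy":0,"wz":0,"gripper":0},
])

```text
time: 15.17
position: [0.5451, 0.126, 0.0286]
tool_rot: [-1.983, -2.437, -0.0]
ft_force: [-0.7, 0.1, -1.3]
grip_width: 0.205
grip_force: 12.0
```

Emit:
jog_arm([
  {"tx":0,"ty":0.7,"tz":0,"wx":0,"wy":0,"wz":0,"gripper":0},
  {"tx":0,"ty":1.4,"tz":0,"wx":0,"wy":0,"wz":0,"gripper":0},
  {"tx":0,"ty":2.1,"tz":0,"wx":0,"wy":0,"wz":0,"gripper":0},
  {"tx":0,"ty":2.5,"tz":0,"wx":0,"wy":0,"wz":0,"gripper":0},
  {"tx":0,"ty":2.5,"tz":0,"wx":0,"wy":0,"wz":0,"gripper":0},
])

```text
time: 15.58
position: [0.5476, 0.1265, 0.0286]
tool_rot: [1.983, 2.437, 0.0]
ft_force: [-0.6, 0.5, -0.3]
grip_width: 0.203
grip_force: 12.0
```

```bash
python3 -c "
from h import *
gplan(-2,20.8,28.5)"
```

```text
gauge xy [-2.5 20.9] z 28.6 F gauge [-0.5  0.6 -0.3]
t 15.58 pos [0.5476 0.1265 0.0286] d [-0.1  0.5  0.1] w [ 0.0001 -0.     -0.0004] F [-0.63  0.53 -0.32] grip 0.2028390469648497 11.999799243640155
```

Emit:
jog_arm([
  {"tx":0,"ty":0.6,"tz":0.2,"wx":0,"wy":0,"wz":0,"gripper":0},
  {"tx":0,"ty":1.2,"tz":0.2,"wx":0,"wy":0,"wz":0,"gripper":0},
  {"tx":0,"ty":1.8,"tz":0.2,"wx":0,"wy":0,"wz":0,"gripper":0},
  {"tx":0,"ty":2.4,"tz":0.2,"wx":0,"wy":0,"wz":0,"gripper":0},
  {"tx":0,"ty":2.4,"tz":0.2,"wx":0,"wy":0,"wz":0,"gripper":0},
])

```text
time: 16.0
position: [0.5485, 0.1266, 0.0285]
tool_rot: [-1.982, -2.435, 0.004]
ft_force: [-5.2, -1.2, 7.0]
grip_width: 0.203
grip_force: 12.0
```

```bash
python3 -c "
from h import *
gplan(2,20.8,28.5)"
```

```text
gauge xy [-1.5 20.9] z 28.5 F gauge [-5.3 -0.1  7. ]
t 16.0 pos [0.5485 0.1266 0.0285] d [-0.1  3.5 -0. ] w [-0.0032 -0.0004 -0.0006] F [-5.16 -1.2   7.05] grip 0.20268232291312094 12.008733688853681
```

Emit:
jog_arm([
  {"tx":0,"ty":0,"tz":-0.4,"wx":0,"wy":0,"wz":0,"gripper":0},
  {"tx":0,"ty":0,"tz":-0.8,"wx":0,"wy":0,"wz":0,"gripper":0},
  {"tx":0,"ty":0,"tz":-0.8,"wx":0,"wy":0,"wz":0,"gripper":0},
  {"tx":0,"ty":0,"tz":-0.8,"wx":0,"wy":0,"wz":0,"gripper":0},
  {"tx":0,"ty":0,"tz":-0.8,"wx":0,"wy":0,"wz":0,"gripper":0},
])

```text
time: 16.42
position: [0.5488, 0.1267, 0.0286]
tool_rot: [-1.982, -2.436, 0.003]
ft_force: [-5.6, -0.4, 0.3]
grip_width: 0.2
grip_force: 12.0
```

```bash
python3 -c "
from h import *
gplan(2,20.8,28.5)"
```

```text
gauge xy [-1.3 20.9] z 28.6 F gauge [-5.5  0.8  0.3]
t 16.42 pos [0.5488 0.1267 0.0286] d [-0.1  3.3  0.1] w [-0.0024  0.0001 -0.0004] F [-5.58 -0.38  0.29] grip 0.2004945997021968 12.020231983624399
```

Emit:
jog_arm([
  {"tx":0.5,"ty":0,"tz":0,"wx":0,"wy":0,"wz":0,"gripper":0},
  {"tx":1,"ty":0,"tz":0,"wx":0,"wy":0,"wz":0,"gripper":0},
  {"tx":1.5,"ty":0,"tz":0,"wx":0,"wy":0,"wz":0,"gripper":0},
  {"tx":1.5,"ty":0,"tz":0,"wx":0,"wy":0,"wz":0,"gripper":0},
  {"tx":1.5,"ty":0,"tz":0,"wx":0,"wy":0,"wz":0,"gripper":0},
])

```text
time: 16.83
position: [0.5487, 0.1269, 0.0286]
tool_rot: [-1.984, -2.436, 0.004]
ft_force: [-4.3, -3.0, 0.5]
grip_width: 0.202
grip_force: 12.0
```

```bash
python3 -c "
from h import *
gplan(2,20.8,28.5)"
```

```text
gauge xy [-1.3 21.1] z 28.6 F gauge [-4.8 -2.1  0.5]
t 16.83 pos [0.5487 0.1269 0.0286] d [-0.3  3.3  0.1] w [-0.0023  0.0016 -0.0011] F [-4.28 -2.99  0.52] grip 0.20242936163550995 12.023134287446737
```

Emit:
jog_arm([
  {"tx":-1,"ty":0,"tz":0,"wx":0,"wy":0,"wz":0,"gripper":0},
  {"tx":-2,"ty":0,"tz":0,"wx":0,"wy":0,"wz":0,"gripper":0},
  {"tx":-3,"ty":0,"tz":0,"wx":0,"wy":0,"wz":0,"gripper":0},
  {"tx":-3,"ty":0,"tz":0,"wx":0,"wy":0,"wz":0,"gripper":0},
  {"tx":-3,"ty":0,"tz":0,"wx":0,"wy":0,"wz":0,"gripper":0},
])

```text
time: 17.25
position: [0.5489, 0.1265, 0.0287]
tool_rot: [-1.981, -2.435, 0.001]
ft_force: [-6.1, 1.0, 1.0]
grip_width: 0.2
grip_force: 12.0
```

```bash
python3 -c "
from h import *
gplan(2,20.8,28.5)"
```

```text
gauge xy [-1.2 20.7] z 28.7 F gauge [-5.7  2.2  1. ]
t 17.25 pos [0.5489 0.1265 0.0287] d [0.1 3.2 0.2] w [-0.0022 -0.0015  0.0001] F [-6.07  1.    1.01] grip 0.20038290065195413 12.024301649071276
```

Gap 3 stops it too: symmetric side reactions of ±2 N at the predicted centre, so both jaws touch. The flange-to-barrel ratio in the pictures (~1.9) also points to 35 mm. On to gap 4.

Emit:
jog_arm([
  {"tx":1,"ty":-6,"tz":-0.5,"wx":0,"wy":0,"wz":0,"gripper":0},
  {"tx":1.5,"ty":-22,"tz":-2.5,"wx":0,"wy":0,"wz":0,"gripper":0},
  {"tx":20,"ty":-22,"tz":-2.5,"wx":0,"wy":0,"wz":0,"gripper":0},
  {"tx":38,"ty":-22,"tz":-2.5,"wx":0,"wy":0,"wz":0,"gripper":0},
  {"tx":55.5,"ty":-22,"tz":-2.5,"wx":0,"wy":0,"wz":0,"gripper":0},
])

```text
time: 17.67
position: [0.5188, 0.1763, 0.0326]
tool_rot: [1.983, 2.434, 0.006]
ft_force: [0.2, 0.3, -0.3]
grip_width: 0.203
grip_force: 12.0
```

Emit:
jog_arm([
  {"tx":0,"ty":0,"tz":0,"wx":0,"wy":0,"wz":0,"gripper":0},
  {"tx":0,"ty":0,"tz":0,"wx":0,"wy":0,"wz":0,"gripper":0},
  {"tx":0,"ty":0,"tz":1,"wx":0,"wy":0,"wz":0,"gripper":0},
  {"tx":0,"ty":0,"tz":2,"wx":0,"wy":0,"wz":0,"gripper":0},
  {"tx":0,"ty":0,"tz":2,"wx":0,"wy":0,"wz":0,"gripper":0},
])

```text
time: 18.08
position: [0.5178, 0.174, 0.0296]
tool_rot: [1.985, 2.434, -0.0]
ft_force: [0.7, -0.2, 0.8]
grip_width: 0.202
grip_force: 12.0
```

```bash
python3 -c "
from h import *
gplan(-10,74.9,28.5)
s=cam('side'); cv2.imwrite('pics/near4.png',cv2.resize(s['color'][125:215,220:330],None,fx=6,fy=6,interpolation=cv2.INTER_CUBIC))"
```

```text
gauge xy [-22.   73.5] z 29.6 F gauge [ 0.6 -0.3  0.8]
t 18.08 pos [0.5178 0.174  0.0296] d [ 1.4 12.   1.1] w [ 0.0004  0.0005 -0.0024] F [ 0.67 -0.16  0.84] grip 0.20197859864365977 11.999811215791851
```

View pics/near4.png

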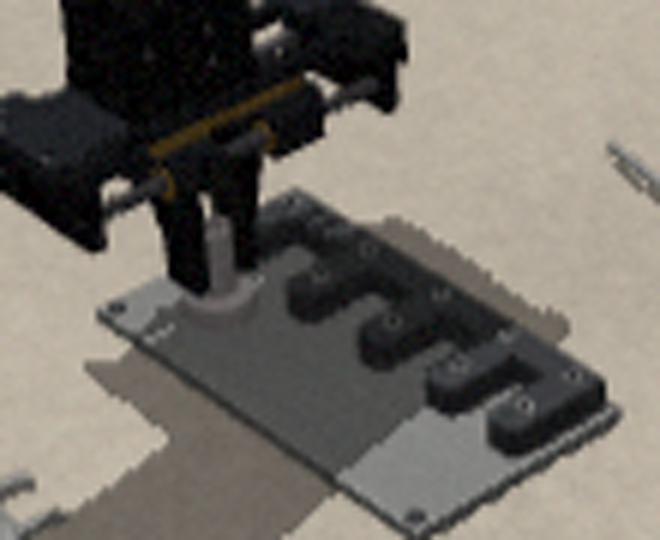

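The bush stands upright on the ledge at about (256,175), before the far (widest) gap. Advancing gently.

Emit:
jog_arm([
  {"tx":0.6,"ty":4,"tz":0.3,"wx":0,"wy":0,"wz":0,"gripper":0},
  {"tx":0.6,"ty":8,"tz":0.7,"wx":0,"wy":0,"wz":0,"gripper":0},
  {"tx":0.6,"ty":12,"tz":0.7,"wx":0,"wy":0,"wz":0,"gripper":0},
  {"tx":0.6,"ty":16,"tz":0.7,"wx":0,"wy":0,"wz":0,"gripper":0},
  {"tx":0.6,"ty":16,"tz":0.7,"wx":0,"wy":0,"wz":0,"gripper":0},
])

```text
time: 18.55
position: [0.5341, 0.1794, 0.0292]
tool_rot: [1.983, 2.436, 0.001]
ft_force: [0.4, 0.6, -0.4]
grip_width: 0.197
grip_force: 12.0
```

```bash
python3 -c "
from h import *
gplan(0,74.9,28.5)"
```

```text
gauge xy [-4.9 75.4] z 29.2 F gauge [ 0.5  0.5 -0.4]
t 18.55 pos [0.5341 0.1794 0.0292] d [-0.5  4.9  0.7] w [ 0.0012  0.0003 -0.0006] F [ 0.42  0.56 -0.41] grip 0.19696708570860283 11.999694665428251
```

Emit:
jog_arm([
  {"tx":-0.4,"ty":1,"tz":0.3,"wx":0,"wy":0,"wz":0,"gripper":0},
  {"tx":-0.4,"ty":2,"tz":0.4,"wx":0,"wy":0,"wz":0,"gripper":0},
  {"tx":-0.4,"ty":3,"tz":0.4,"wx":0,"wy":0,"wz":0,"gripper":0},
  {"tx":-0.4,"ty":4,"tz":0.4,"wx":0,"wy":0,"wz":0,"gripper":0},
  {"tx":-0.4,"ty":5,"tz":0.4,"wx":0,"wy":0,"wz":0,"gripper":0},
])

```text
time: 18.97
position: [0.5379, 0.1798, 0.0286]
tool_rot: [-1.983, -2.437, -0.0]
ft_force: [0.5, 0.1, 0.0]
grip_width: 0.198
grip_force: 12.0
```

Emit:
jog_arm([
  {"tx":0,"ty":0.6,"tz":0,"wx":0,"wy":0,"wz":0,"gripper":0},
  {"tx":0,"ty":1.2,"tz":0,"wx":0,"wy":0,"wz":0,"gripper":0},
  {"tx":0,"ty":1.8,"tz":0,"wx":0,"wy":0,"wz":0,"gripper":0},
  {"tx":0,"ty":2.4,"tz":0,"wx":0,"wy":0,"wz":0,"gripper":0},
  {"tx":0,"ty":2.5,"tz":0,"wx":0,"wy":0,"wz":0,"gripper":0},
])

```text
time: 19.38
position: [0.5405, 0.1803, 0.0287]
tool_rot: [1.983, 2.436, 0.0]
ft_force: [0.2, -0.4, -0.7]
grip_width: 0.205
grip_force: 12.0
```

```bash
python3 -c "
from h import *
gplan(6,74.9,28.5)"
```

```text
gauge xy [ 1.5 75.1] z 28.7 F gauge [ 0.1 -0.4 -0.7]
t 19.38 pos [0.5405 0.1803 0.0287] d [-0.2  4.5  0.2] w [ 0.0002 -0.     -0.0005] F [ 0.17 -0.36 -0.66] grip 0.20488089195827494 11.999820044729859
```

Emit:
jog_arm([
  {"tx":0,"ty":0.8,"tz":0,"wx":0,"wy":0,"wz":0,"gripper":0},
  {"tx":0,"ty":1.6,"tz":0,"wx":0,"wy":0,"wz":0,"gripper":0},
  {"tx":0,"ty":2.4,"tz":0,"wx":0,"wy":0,"wz":0,"gripper":0},
  {"tx":0,"ty":3.2,"tz":0,"wx":0,"wy":0,"wz":0,"gripper":0},
  {"tx":0,"ty":4,"tz":0,"wx":0,"wy":0,"wz":0,"gripper":0},
])

```text
time: 19.8
position: [0.5444, 0.1811, 0.0286]
tool_rot: [1.983, 2.437, 0.0]
ft_force: [0.7, 0.2, -0.7]
grip_width: 0.203
grip_force: 12.0
```

```bash
python3 -c "
from h import *
gplan(10,74.9,28.5)"
```

```text
gauge xy [ 5.5 75.1] z 28.6 F gauge [ 0.7  0.  -0.7]
t 19.8 pos [0.5444 0.1811 0.0286] d [-0.2  4.5  0.1] w [ 0.0001 -0.0001 -0.0005] F [ 0.73  0.18 -0.68] grip 0.20305279950578645 11.99990269029513
```

Emit:
jog_arm([
  {"tx":0,"ty":0.8,"tz":0,"wx":0,"wy":0,"wz":0,"gripper":0},
  {"tx":0,"ty":1.6,"tz":0,"wx":0,"wy":0,"wz":0,"gripper":0},
  {"tx":0,"ty":2.4,"tz":0,"wx":0,"wy":0,"wz":0,"gripper":0},
  {"tx":0,"ty":3.2,"tz":0,"wx":0,"wy":0,"wz":0,"gripper":0},
  {"tx":0,"ty":4,"tz":0,"wx":0,"wy":0,"wz":0,"gripper":0},
])

```text
time: 20.22
position: [0.5483, 0.182, 0.0287]
tool_rot: [1.983, 2.437, 0.0]
ft_force: [-1.5, 0.6, -0.9]
grip_width: 0.2
grip_force: 12.0
```

```bash
python3 -c "
from h import *
gplan(16,74.9,28.5)"
```

```text
gauge xy [ 9.5 75.1] z 28.7 F gauge [-1.3  0.8 -0.9]
t 20.22 pos [0.5483 0.182  0.0287] d [-0.2  6.5  0.2] w [ 0.0001 -0.0001 -0.0005] F [-1.48  0.55 -0.86] grip 0.19995466812056617 11.999847907572985
```

Emit:
jog_arm([
  {"tx":0,"ty":1.2,"tz":0,"wx":0,"wy":0,"wz":0,"gripper":0},
  {"tx":0,"ty":2.4,"tz":0,"wx":0,"wy":0,"wz":0,"gripper":0},
  {"tx":0,"ty":3.6,"tz":0,"wx":0,"wy":0,"wz":0,"gripper":0},
  {"tx":0,"ty":4.8,"tz":0,"wx":0,"wy":0,"wz":0,"gripper":0},
  {"tx":0,"ty":6,"tz":0,"wx":0,"wy":0,"wz":0,"gripper":0},
])

```text
time: 20.63
position: [0.5542, 0.1832, 0.0286]
tool_rot: [1.983, 2.437, 0.0]
ft_force: [-0.2, -0.7, -0.8]
grip_width: 0.198
grip_force: 12.0
```

```bash
python3 -c "
from h import *
gplan(21,74.9,28.5)"
```

```text
gauge xy [15.5 75.1] z 28.6 F gauge [-0.3 -0.7 -0.8]
t 20.63 pos [0.5542 0.1832 0.0286] d [-0.2  5.5  0.1] w [ 0.0001 -0.     -0.0005] F [-0.18 -0.73 -0.81] grip 0.19819689206978527 11.999724099878222
```

Emit:
jog_arm([
  {"tx":0,"ty":1.2,"tz":0,"wx":0,"wy":0,"wz":0,"gripper":0},
  {"tx":0,"ty":2.4,"tz":0,"wx":0,"wy":0,"wz":0,"gripper":0},
  {"tx":0,"ty":3.4,"tz":0,"wx":0,"wy":0,"wz":0,"gripper":0},
  {"tx":0,"ty":4.2,"tz":0,"wx":0,"wy":0,"wz":0,"gripper":0},
  {"tx":0,"ty":5,"tz":0,"wx":0,"wy":0,"wz":0,"gripper":0},
])

```text
time: 21.05
position: [0.559, 0.1841, 0.0286]
tool_rot: [1.983, 2.437, -0.0]
ft_force: [-1.0, 0.3, -1.1]
grip_width: 0.2
grip_force: 12.0
```

```bash
python3 -c "
from h import *
gplan(24,74.9,28.5)"
```

```text
gauge xy [20.4 75. ] z 28.6 F gauge [-0.9  0.5 -1.1]
t 21.05 pos [0.559  0.1841 0.0286] d [-0.1  3.6  0.1] w [-0.      0.     -0.0005] F [-0.96  0.29 -1.07] grip 0.20022332580614186 11.99987648287788
```

Emit:
jog_arm([
  {"tx":0,"ty":0.7,"tz":0,"wx":0,"wy":0,"wz":0,"gripper":0},
  {"tx":0,"ty":1.4,"tz":0,"wx":0,"wy":0,"wz":0,"gripper":0},
  {"tx":0,"ty":2.1,"tz":0,"wx":0,"wy":0,"wz":0,"gripper":0},
  {"tx":0,"ty":2.8,"tz":0,"wx":0,"wy":0,"wz":0,"gripper":0},
  {"tx":0,"ty":3.2,"tz":0,"wx":0,"wy":0,"wz":0,"gripper":0},
])

```text
time: 21.47
position: [0.5622, 0.1848, 0.0286]
tool_rot: [1.983, 2.437, 0.0]
ft_force: [0.1, -0.1, 0.1]
grip_width: 0.203
grip_force: 12.0
```

```bash
python3 -c "
from h import *
gplan(24,74.9,28.5)"
```

```text
gauge xy [23.7 75.1] z 28.6 F gauge [ 0.1 -0.2  0.1]
t 21.47 pos [0.5622 0.1848 0.0286] d [-0.2  0.3  0.1] w [ 0.0001 -0.     -0.0005] F [ 0.13 -0.13  0.09] grip 0.20318765668981625 11.999812459107488
```

Emit:
jog_arm([
  {"tx":0,"ty":0.6,"tz":0,"wx":0,"wy":0,"wz":0,"gripper":0},
  {"tx":0,"ty":1.2,"tz":0,"wx":0,"wy":0,"wz":0,"gripper":0},
  {"tx":0,"ty":1.8,"tz":0,"wx":0,"wy":0,"wz":0,"gripper":0},
  {"tx":0,"ty":2.4,"tz":0,"wx":0,"wy":0,"wz":0,"gripper":0},
  {"tx":0,"ty":3,"tz":0,"wx":0,"wy":0,"wz":0,"gripper":0},
])

```text
time: 21.88
position: [0.5628, 0.185, 0.0285]
tool_rot: [-1.981, -2.434, 0.006]
ft_force: [-8.2, -1.9, 8.1]
grip_width: 0.204
grip_force: 12.0
```

```bash
python3 -c "
from h import *
gplan(28,74.9,28.5)"
```

```text
gauge xy [24.3 75.1] z 28.5 F gauge [-8.4 -0.2  8.1]
t 21.88 pos [0.5628 0.185  0.0285] d [-0.2  3.7  0. ] w [-0.0052 -0.0003 -0.0004] F [-8.22 -1.89  8.15] grip 0.20440345467443735 12.008816893212497
```

It's at the back wall: it entered by about 32 mm from the gap 1 stop, as expected for a 35 mm flange. Easing off, releasing and lifting away.

Emit:
jog_arm([
  {"tx":0,"ty":-0.8,"tz":0,"wx":0,"wy":0,"wz":0,"gripper":0},
  {"tx":0,"ty":-1.6,"tz":0,"wx":0,"wy":0,"wz":0,"gripper":0},
  {"tx":0,"ty":-1.6,"tz":0,"wx":0,"wy":0,"wz":0,"gripper":0},
  {"tx":0,"ty":-1.6,"tz":0,"wx":0,"wy":0,"wz":0,"gripper":0.5},
  {"tx":0,"ty":-1.6,"tz":0,"wx":0,"wy":0,"wz":0,"gripper":0.5},
])

```text
time: 22.3
position: [0.5646, 0.1854, 0.0288]
tool_rot: [1.982, 2.435, 0.003]
ft_force: [0.3, 0.9, -0.0]
grip_width: 0.278
grip_force: 0.0
```

Emit:
jog_arm([
  {"tx":0,"ty":0,"tz":0,"wx":0,"wy":0,"wz":0,"gripper":0.5},
  {"tx":0,"ty":0,"tz":0,"wx":0,"wy":0,"wz":0,"gripper":0.5},
  {"tx":0,"ty":0,"tz":0,"wx":0,"wy":0,"wz":0,"gripper":0.5},
  {"tx":0,"ty":0,"tz":0,"wx":0,"wy":0,"wz":0,"gripper":0.5},
  {"tx":0,"ty":0,"tz":0,"wx":0,"wy":0,"wz":0,"gripper":0.5},
])

```text
time: 22.72
position: [0.5637, 0.1851, 0.0286]
tool_rot: [1.983, 2.436, 0.001]
ft_force: [-0.6, 0.3, 0.2]
grip_width: 0.493
grip_force: 0.0
```

```bash
python3 -c "
from h import *
gplan(24,74.9,28.5)"
```

```text
gauge xy [25.2 75.1] z 28.6 F gauge [-0.5  0.4  0.2]
t 22.72 pos [0.5637 0.1851 0.0286] d [-0.2 -1.2  0.1] w [ 0.0005  0.     -0.0005] F [-0.59  0.29  0.19] grip 0.49285051635809146 0.0
```

Emit:
jog_arm([
  {"tx":0,"ty":0,"tz":-15,"wx":0,"wy":0,"wz":0,"gripper":0.5},
  {"tx":0,"ty":0,"tz":-40,"wx":0,"wy":0,"wz":0,"gripper":0.5},
  {"tx":0,"ty":0,"tz":-75,"wx":0,"wy":0,"wz":0,"gripper":0.5},
  {"tx":0,"ty":0,"tz":-110,"wx":0,"wy":0,"wz":0,"gripper":0.5},
  {"tx":0,"ty":0,"tz":-140,"wx":0,"wy":0,"wz":0,"gripper":0.5},
])

```text
time: 23.13
position: [0.5638, 0.185, 0.1709]
tool_rot: [1.983, 2.436, 0.002]
ft_force: [0.6, 0.6, 0.2]
grip_width: 0.501
grip_force: 0.0
```

Emit:
jog_arm([
  {"tx":40,"ty":0,"tz":0,"wx":0,"wy":0,"wz":0,"gripper":0.5},
  {"tx":80,"ty":0,"tz":0,"wx":0,"wy":0,"wz":0,"gripper":0.5},
  {"tx":120,"ty":0,"tz":0,"wx":0,"wy":0,"wz":0,"gripper":0.5},
  {"tx":160,"ty":0,"tz":0,"wx":0,"wy":0,"wz":0,"gripper":0.5},
  {"tx":200,"ty":0,"tz":0,"wx":0,"wy":0,"wz":0,"gripper":0.5},
])

```text
time: 23.55
position: [0.5222, 0.3828, 0.1689]
tool_rot: [-1.983, -2.436, -0.001]
ft_force: [0.3, -0.1, -0.2]
grip_width: 0.498
grip_force: 0.0
```

Emit:
jog_arm([
  {"tx":0,"ty":0,"tz":0,"wx":0,"wy":0,"wz":0,"gripper":0.5},
  {"tx":0,"ty":0,"tz":0,"wx":0,"wy":0,"wz":0,"gripper":0.5},
  {"tx":0,"ty":0,"tz":0,"wx":0,"wy":0,"wz":0,"gripper":0.5},
  {"tx":0,"ty":0,"tz":0,"wx":0,"wy":0,"wz":0,"gripper":0.5},
  {"tx":0,"ty":0,"tz":0,"wx":0,"wy":0,"wz":0,"gripper":0.5},
])

```text
time: 23.97
position: [0.5239, 0.3789, 0.1689]
tool_rot: [1.987, 2.433, 0.0]
ft_force: [-0.0, -0.0, -0.3]
grip_width: 0.505
grip_force: 0.0
```

```bash
python3 -c "
from h import *
t=cam('top');s=cam('side')
f=lambda im,x,y,w,h,k:cv2.resize(im['color'][y:y+h,x:x+w],None,fx=k,fy=k,interpolation=cv2.INTER_CUBIC)
cv2.imwrite('pics/end.png',np.hstack([f(t,225,165,95,75,4),f(s,230,135,100,75,4)]))"
```

```text
(no output)
```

View pics/end.png

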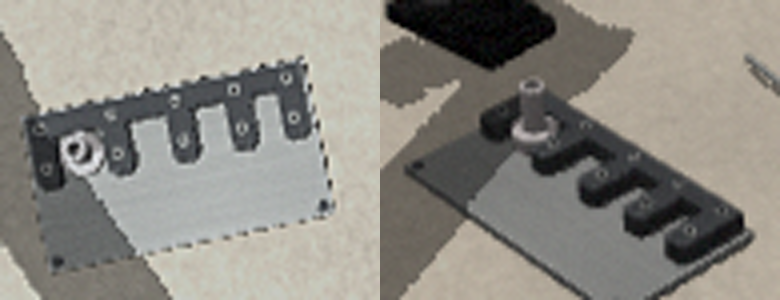

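The bush stands upright and free in the widest gap, at about (245,203) in the top view. Its flange fills the gap and touches the back wall, and the gauge hasn't moved. Handing in.

```bash
python3 -c "
from bench import ctrl
print(ctrl.close_job())"
```

```text
the job is handed in; nothing more can be done
None
```

The bush has a 35 mm flange: gaps 1, 2 and 3 stopped it at about 5 to 8 N, and it now stands upright and released at the back of gap 4; the job is handed in, result not reported.

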